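# Trip the hidden latch and get the sanding block out

## Task

The sanding block is shut in the red spring-lid case. Draw the screwdriver out of the square tube by its bare shank, lay it on the bench and let go, take it again by its handle and push the blade deep into the brass-rimmed hole in the case's side until the hidden latch trips and the lid springs open. Then lay the screwdriver back on the bench, lift the sanding block out and lay it flat on the bench clear of the case, leaving the lid open and the tin and the pliers undisturbed.

Things in the scene. Friction and masses are not known exactly. Their poses are not given: they have to be found in the camera images.
- case: Red sheet-metal case, 144 x 142 mm in plan (x, y), walls 78 mm high, grey lid with a black rubber panel, lid top at 85 mm; screwed to the bench, cannot move. Origin: centre of its underside. Its +y face carries the access hole; its lid is hinged along the +x top edge.
- case_floor (a point): Centre of the cork floor inside the case, 45 mm above the bench, 119 mm (x) by 130 mm (y); the sanding block lies on it. The walls rise 33 mm above it; a 27 mm high partition bounds it at -x. Axes as the case's.
- hole (a point): Centre of the round access hole, 18 mm wide, brass-rimmed, in the outer +y face of the case (6 mm thick), 30 mm above the bench. Enter level, along the case's -y. 62 mm behind the face is the latch's sprung push plate (32 mm wide, 24 mm high): 4 N at first, about 7 N to trip. It trips when pushed about 8 mm (tip 70 mm deep), and stops at 14 mm (tip 76 mm deep).
- lid (a joint): The lid's hinge angle (rad): 0 shut and latched, 2.3 fully open, leaning well back on the +x side, its edge then about 190 mm above the bench and 95 mm behind the hinge. Once the latch is tripped its spring opens it by itself within about 2 s, and it stays open.
- tube: Offcut of square aluminium tube, 38 x 38 mm, 3 mm walls, 135 mm long along its y, on two wooden cradles 12 mm high (56 mm wide), fixed to the bench; top at 50 mm. Origin: on the bench under its centre. Open at its -y end, closed at +y. The screwdriver lies level in it, handle inside, with 60 to 68 mm of shank sticking out to -y, 23 mm above the bench.
- driver_handle (a point): Centre of the screwdriver's orange handle (88 mm long, 20 mm wide, 26 mm high), half-way up: 13 mm above what it lies on. The screwdriver is 188 mm long; its y axis runs from blade tip to handle end. The handle begins 44 mm to -y of this point; from there the steel shank, 6 mm thick and 99 mm long, runs to the tip.
- driver_tip (a point): Tip of the screwdriver's blade, on the shank's axis: 144 mm to -y of the handle's centre and 5 mm lower than it (8 mm above the bench when the screwdriver lies there). Same axes as driver_handle.
- block_centre (a point): Centre of the sanding block (brown, cork wrapped in sandpaper, 60 mm along its x, 100 mm along its y, 27 mm high); it lies flat in the case, its long side about along the case's x. Lying on the bench this point is 13.5 mm up.
- plier: Dark blue combination pliers lying flat, 168 mm long (x) by 52 mm, 12 mm high; loose bystander. Origin: centre of the underside.
- tin: Open round tin of panel pins, 69 mm across, 38 mm high, standing; loose bystander. Origin: centre of its underside.

How it is judged:
By the outcome, as a careful person would: the job done as asked, in the order asked, and still so for the second after the job is handed in, with the robot touching nothing.
It also fails if it takes over 67 s, if anything falls off the work surface, if the arm or the gripper's body presses on something with over 40 N, if the wrist force passes 120 N, or if a joint passes its speed limit or range.

## Robot

A 7-joint arm with a two-finger parallel gripper is mounted at the origin on the work surface; the furniture and walls round the work are solid. World frame = base frame: x ahead of the robot, y to its left, z up, the work surface at z = 0. Lengths are in m, angles in rad, forces in N, time in s.
With the tool pointing down it reaches from about 0.35 to 0.9 m from the base axis. Payload 8.1 kg.
Tool frame: the origin (TCP) lies on the centre line of the jaws, within the pads' length; the fingertips stand arm.tips_ahead ahead of it and the grasp point (between the pads) lies 8 mm behind it (arm.tips_ahead is the distance from the TCP to the fingertips, in m); z points along the fingers, y is the direction in which the jaws open and shut (so a half turn about z gives the same grasp; the last joint's range is limited). The gripper opens to 92 mm and grips with 3 to 60 N. Pads are 19 mm wide; open, the fingers measure 130 mm over their backs; the gripper's body (75 mm by 190 mm) begins 47 mm behind the grasp point.
Start: joints at [1.203, 0.434, 0.025, 1.573, -0.012, 1.134, -0.075], TCP at [0.164, -0.603, 0.215] pointing down, gripper open.
Joint ranges: [-2.62, 2.62], [-0.44, 2.09], [-1.27, 1.32], [0.08, 2.57], [-1.32, 4.46], [0.12, 2], [-2.74, 2.74]. Speed limits (rad/s): [2.22, 2.22, 3.01, 3.01, 3.14, 3.14, 3.14].

## Interface

Orientations are given as a rotation vector (axis times angle).
In Python, from cell import arm gives the robot as it stands. The module is installed in compiled form; this text tells all that it offers.
- The arm moves only by the tool jog_arm, never from a script. Its argument "moves" is a list of rows, each an object with "twist": the turn, a rotation vector about the tool's x, y, z in units of 10 degrees (1.0 is 10 degrees), a list of three; "xyz": the shift along the tool's x, y, z in units of 60 mm (1.0 is 60 mm), a list of three; "grip": the closure, from -1 (fully open) to 1 (shut). A call has 1 to 5 rows; each row is the pose to reach, as a shift and turn from the pose commanded when the call began, along the tool's axes at that moment; what a row does not reach only later rows make up. A row lasts 1/8 s, in which the tool goes at most 62.5 mm and 10.7 degrees, less where a joint would pass 70% of its speed; a pose out of reach is approached as far as the arm can. A call with a gripper value outside its range is refused whole. The fingers move at their own pace and stop on an object; "force" is the grip in N (left out, the last holds). Time passes only in rows, so rows that repeat a pose let the fingers close. It gives the time, the measured TCP pose, the force and the opening at its end, in the units of the state.
- arm.observe(): the state, without advancing time (a new reading comes with each control period).
- arm.get_image(name): name is "side" or "top" or "wrist"; returns the picture (420x560x3 uint8, blue, green, red); there is no depth.
- arm.camera_params(name): a dict with "mtx" (3x3 intrinsics, pixels), "T" (4x4, takes a point from camera to world coordinates); the wrist camera has in their place "T_tool_cam" (4x4, takes a point from camera to tool coordinates, whose origin is the TCP and whose axes are the flange's). Camera axes: x right, y down, z forward; pixel columns grow to the right and rows downward; lengths in m; the calibration is good to about 2 mm. A picture is of the moment at which its call begins: read the wrist's pose just before it. camera_params takes no time and is no camera call.
- arm.sign_off(): hands the job in, once; it reports no verdict.
The state is a dict: "clock": time; "joints": joint angles; "dq": joint speeds; "joint_efforts": joint torques, N m; "position": TCP position; "ee_rot": TCP orientation; "force": force on the tool from outside, world axes, zero at the start; "ft_torque": the same for the moment, N m; "width": opening from 0.0 (shut) to 1.0 (fully open).
Only numpy, scipy, OpenCV 4.12 (cv2) and the standard library are available. Lean on these libraries where they do the work, as an engineer would, in place of code of your own. Each camera call takes 0.05 s, during which the arm holds its last target. There are 200 camera calls.

## Working session

There is one attempt and no reset: what is moved stays moved. The work goes in short steps, Python scripts to look and compute and a tool call to move; the robot and the scene stay as the last step left them, time stands still between calls to the robot, and variables do not carry over. Pictures are saved under pics/ and viewed, about 8 in all and at most 12, crops included, and the job is handed in when it is done.

Besides the shell and the picture viewer there is one more tool, called as name(argument=value, ...), one argument or row to a line, values as JSON. jog_arm: Moves the arm, as the interface text tells. Its arguments: {"type":"object","properties":{"moves":{"type":"array","items":{"type":"object","properties":{"twist":{"type":"array","items":{"type":"number"}},"xyz":{"type":"array","items":{"type":"number"}},"grip":{"type":"number"}}}},"force":{"type":"number"}},"required":["moves"]}

```bash
mkdir -p pics
cat > h.py <<'E'
import numpy as np, cv2
from cell import arm
from scipy.spatial.transform import Rotation as R
def snap(n,f):
    s=arm.observe(); im=arm.get_image(n); cv2.imwrite('pics/'+f,im); return s,im
def tool(s):
    T=np.eye(4); T[:3,:3]=R.from_rotvec(s['ee_rot']).as_matrix(); T[:3,3]=s['position']; return T
def camT(n,s=None):
    p=arm.camera_params(n); 
    return np.array(p['mtx']), (np.array(p['T']) if 'T' in p else tool(s)@np.array(p['T_tool_cam']))
def px(n,u,v,z,s=None):
    K,T=camT(n,s); d=T[:3,:3]@np.linalg.solve(K,[u,v,1.]); return T[:3,3]+d*(z-T[2,3])/d[2]
def proj(n,P,s=None):
    K,T=camT(n,s); c=np.linalg.inv(T)@np.r_[P,1]; q=K@c[:3]; return q[:2]/q[2]
def show(s):
    T=tool(s); print('t',round(s['clock'],2),'p',np.round(s['position'],4),'\n',np.round(T[:3,:3],3),'F',np.round(s['force'],1),'w',round(s['width'],3),'q',np.round(s['joints'],2))
def go(P,Rm=None):
    "shift (units) and twist (units) in tool axes to reach world TCP P"
    T=tool(arm.observe()); print('xyz',np.round(T[:3,:3].T@(np.array(P)-T[:3,3])/.06,3), '' if Rm is None else np.round(R.from_matrix(T[:3,:3].T@Rm).as_rotvec()/np.radians(10),3))
E
python3 - <<'E'
from h import *
s,a=snap('top','t0.png'); _,b=snap('side','s0.png')
show(s); print(arm.tips_ahead)
for n in('top','side'):
    K,T=camT(n); print(n,np.round(K,1).tolist(),np.round(T,3).tolist())
print(arm.camera_params('wrist'))
E
```

```text
t 0.0 p [ 0.1634 -0.6027  0.2138] 
 [[ 0.965  0.262 -0.001]
 [ 0.262 -0.965  0.001]
 [-0.    -0.002 -1.   ]] F [-0.8 -0.2 -0.7] w 1.002 q [ 1.2   0.44  0.02  1.57 -0.01  1.13 -0.08]
0.011
top [[416.1, 0.0, 273.6], [0.0, 416.1, 210.0], [0.0, 0.0, 1.0]] [[-0.005, -0.981, 0.195, 0.306], [-1.0, 0.005, 0.0, 0.031], [-0.001, -0.195, -0.981, 0.896], [0.0, 0.0, 0.0, 1.0]]
side [[424.9, 0.0, 283.2], [0.0, 424.9, 210.5], [0.0, 0.0, 1.0]] [[-0.967, -0.136, 0.216, 0.307], [-0.255, 0.456, -0.853, 0.74], [0.017, -0.88, -0.475, 0.465], [0.0, 0.0, 0.0, 1.0]]
{'mtx': array([[367.02154361,   0.        , 282.68367038],
       [  0.        , 367.02154361, 216.62846065],
       [  0.        ,   0.        ,   1.        ]]), 'T_tool_cam': array([[ 3.36258502e-04, -9.54116126e-01, -2.99436646e-01,
         8.16517465e-02],
       [ 9.99999711e-01,  1.16806914e-04,  7.50780000e-04,
        -1.08236230e-03],
       [-6.81355035e-04, -2.99436812e-01,  9.54115890e-01,
        -1.70100508e-01],
       [ 0.00000000e+00,  0.00000000e+00,  0.00000000e+00,
         1.00000000e+00]])}
```

View pics/t0.png

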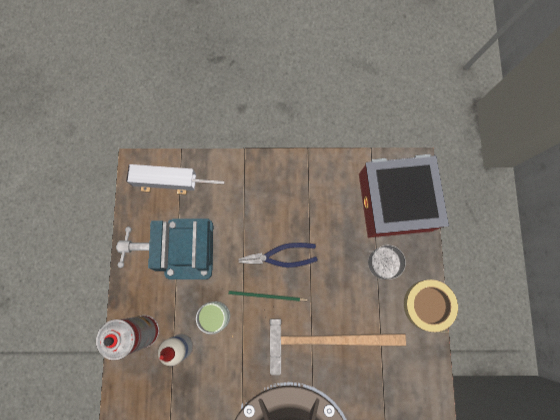

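View pics/s0.png

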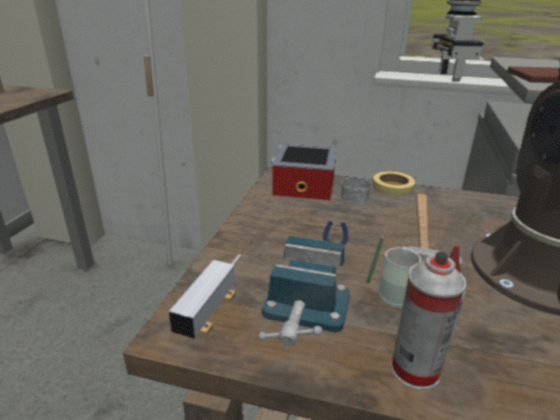

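Top view (up = +x, left = +y): tube about (160,177) with shank tip about (223,182), case about (403,193) with hole at about (366,202), pliers about (280,255), tin (387,262). A vise stands at (182,248), and the side view agrees. I'll enlarge the tube and case.

Run:
```python
from h import *
a=cv2.imread('pics/t0.png')
A=cv2.resize(a[145:215,110:240],None,fx=6,fy=6,interpolation=cv2.INTER_CUBIC)[:,:780]
B=cv2.resize(a[145:245,345:455],None,fx=6,fy=6,interpolation=cv2.INTER_CUBIC)
cv2.imwrite('pics/c1.png',A);cv2.imwrite('pics/c2.png',B)
```

```text
(no output)
```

View pics/c1.png

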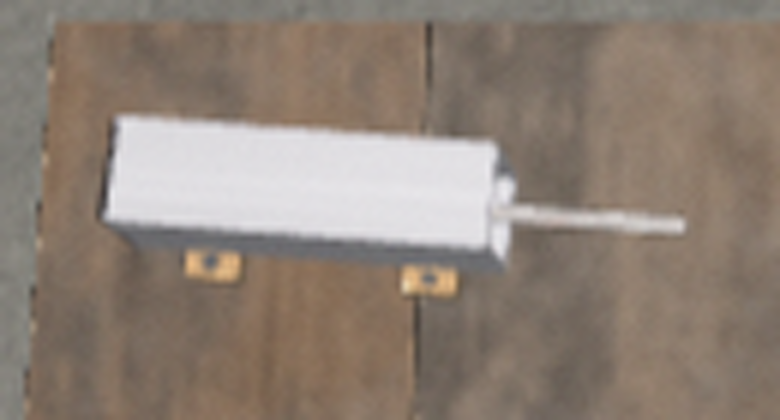

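View pics/c2.png

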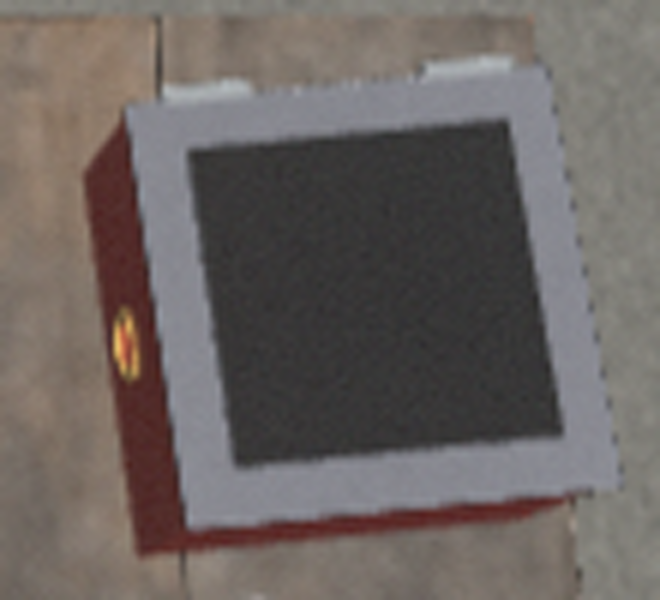

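Crops: tube-top corners at (118,117),(497,143),(490,245),(103,220), tip at (685,225); lid corners at (127,105),(547,68),(620,488),(187,527), hole at (127,345).

Run:
```python
from h import *
f=lambda u,v,o,z: px('top',o[0]+(u-2.5)/6,o[1]+(v-2.5)/6,z)
o=(110,145)
t=np.array([f(*p,o,.05) for p in[(118,117),(497,143),(490,245),(103,220)]]); print('tube',np.round(t,4).tolist(),t.mean(0))
d=(t[0]+t[3]-t[1]-t[2])/2; print('len',np.linalg.norm(d),'dir',d/np.linalg.norm(d),'yaw',np.degrees(np.arctan2(-d[0],d[1])),'w',np.linalg.norm(t[1]-t[2]))
print('shank',f(510,212,o,.023),'tip',f(685,225,o,.023))
o=(345,145)
l=np.array([f(*p,o,.085) for p in[(127,105),(547,68),(620,488),(187,527)]]);print('lid',np.round(l,4).tolist(),l.mean(0))
for i in range(4): e=l[(i+1)%4]-l[i]; print(np.linalg.norm(e),np.degrees(np.arctan2(e[1],e[0])))
print('hole',f(127,345,o,.03),'base',f(85,178,o,0),f(138,552,o,0))
for n,p in dict(pl1=(240,262),pl2=(316,246),tin=(387,266),pencil1=(229,293),pen2=(305,300)).items(): print(n,px('top',*p,.01))
for n,p in dict(visejaw=(213,219),vb=(213,278),vtop=(185,218)).items(): print(n,px('top',*p,.05))
print('table',px('top',118,148,0),px('top',440,148,0))
```

```text
tube [[0.5744, 0.3362, 0.05], [0.5642, 0.202, 0.05], [0.5271, 0.2032, 0.05], [0.5368, 0.3391, 0.05]] [0.55064988 0.27010082 0.05      ]
len 0.1354031578103062 dir [0.07363563 0.99728521 0.        ] yaw -4.222833162711763 w 0.03709110394964645
shank [0.54646551 0.20188004 0.023     ] tip [0.54129072 0.13850303 0.023     ]
lid [[0.5651, -0.157, 0.085], [0.5775, -0.3002, 0.085], [0.4331, -0.3126, 0.085], [0.4209, -0.1697, 0.085]] [ 0.49915718 -0.23486736  0.085     ]
0.14377977262667177 -85.05810644027352
0.14492672079386895 -175.11408871217216
0.14336029018072866 94.89026540620999
0.1447977391076069 5.051871743465914
hole [ 0.493899   -0.16545527  0.03      ] base [ 0.56404872 -0.15967083  0.        ] [ 0.42392098 -0.17256644  0.        ]
pl1 [0.36974868 0.10244754 0.01      ]
pl2 [ 0.4029232  -0.05930699  0.01      ]
tin [ 0.35984382 -0.20826911  0.01      ]
pencil1 [0.3054748  0.12470626 0.01      ]
pen2 [ 0.29044076 -0.03365864  0.01      ]
visejaw [0.45540854 0.15589008 0.05      ]
vb [0.3351777 0.1530539 0.05     ]
vtop [0.45778903 0.2137534  0.05      ]
table [0.62836299 0.38206837 0.        ] [ 0.62464843 -0.34601815  0.        ]
```

```bash
cat >> h.py <<'E'
def down(yaw):  # tool x heading at yaw deg, z down
    c,s=np.cos(np.radians(yaw)),np.sin(np.radians(yaw)); return np.array([[c,s,0],[s,-c,0],[0,0,-1.]])
E
python3 - <<'E'
from h import *
go([.544,.177,.15],down(85.5))
# vise height: corner seen in both views
def tri(a,b):
    M=[];v=[]
    A=np.zeros((3,3));r=np.zeros(3)
    for n,p in(('top',a),('side',b)):
        K,T=camT(n);d=T[:3,:3]@np.linalg.solve(K,[*p,1.]);d/=np.linalg.norm(d);P=np.eye(3)-np.outer(d,d);A+=P;r+=P@T[:3,3]
    return np.linalg.solve(A,r)
print('jaw -y +x corner',tri((213,219),(287,240)),'jaw -y -x',tri((213,278),(343,252)))
print(tri((223,182),(239,256)),'tip check')
E
```

```text
xyz [  9.523 -10.882   1.077] [-7.000e-03 -4.000e-03 -7.033e+00]
jaw -y +x corner [0.44917898 0.15110397 0.08175032] jaw -y -x [0.34394479 0.15005742 0.074541  ]
[0.54066573 0.13987854 0.02428276] tip check
```

jog_arm(
  moves=[
    {"twist":[0,0,-1],"xyz":[1.5,-1.5,0],"grip":-0.2},
    {"twist":[0,0,-2],"xyz":[3,-3,0],"grip":-0.2},
    {"twist":[0,0,-3],"xyz":[4,-4,0],"grip":-0.2},
    {"twist":[0,0,-4],"xyz":[5,-5,0],"grip":-0.2},
    {"twist":[0,0,-5],"xyz":[6,-6,0],"grip":-0.2},
  ],
)

```text
clock: 0.72
position: [0.3196, -0.3302, 0.2145]
ee_rot: [2.642, 1.699, -0.0]
force: [1.4, -1.0, 0.5]
width: 0.602
```

Run:
```python
from h import *
show(arm.observe()); go([.544,.177,.15],down(85.5))
```

```text
t 0.72 p [ 0.3196 -0.3302  0.2145] 
 [[ 0.415  0.91  -0.   ]
 [ 0.91  -0.415 -0.   ]
 [-0.     0.    -1.   ]] F [ 1.4 -1.   0.5] w 0.602 q [ 0.94  0.19 -0.29  1.94  0.06  1.02  0.19]
xyz [ 9.244 -0.103  1.073] [-0.000e+00  1.000e-03 -2.001e+00]
```

jog_arm(
  moves=[
    {"twist":[0,0,-1],"xyz":[9.2,-0.1,0.5],"grip":-0.2},
    {"twist":[0,0,-2],"xyz":[9.2,-0.1,0.5],"grip":-0.2},
    {"twist":[0,0,-2],"xyz":[9.2,-0.1,0.5],"grip":-0.2},
    {"twist":[0,0,-2],"xyz":[9.2,-0.1,0.5],"grip":-0.2},
    {"twist":[0,0,-2],"xyz":[9.2,-0.1,0.5],"grip":-0.2},
  ],
)

```text
clock: 1.35
position: [0.4474, -0.0459, 0.1975]
ee_rot: [2.314, 2.125, -0.0]
force: [0.2, -1.6, 0.1]
width: 0.599
```

Run:
```python
from h import *
show(arm.observe()); go([.544,.177,.15],down(85.5)@R.from_euler('x',5,degrees=True).as_matrix())
```

```text
t 1.35 p [ 0.4474 -0.0459  0.1975] 
 [[ 0.085  0.996  0.   ]
 [ 0.996 -0.085 -0.   ]
 [-0.     0.    -1.   ]] F [ 0.2 -1.6  0.1] w 0.599 q [ 0.47  0.22 -0.57  1.97  0.14  0.99 -0.25]
xyz [3.839 1.289 0.79 ] [ 0.502  0.    -0.037]
```

jog_arm(
  moves=[
    {"twist":[0.5,0,0],"xyz":[3.84,1.29,0.8],"grip":-0.2},
    {"twist":[0.5,0,0],"xyz":[3.84,1.29,0.8],"grip":-0.2},
    {"twist":[0.5,0,0],"xyz":[3.84,1.29,0.8],"grip":-0.2},
    {"twist":[0.5,0,0],"xyz":[3.84,1.29,0.8],"grip":-0.2},
    {"twist":[0.5,0,0],"xyz":[3.84,1.29,0.8],"grip":-0.2},
  ],
)

```text
clock: 1.98
position: [0.5429, 0.1811, 0.1482]
ee_rot: [-2.255, -2.087, 0.09]
force: [-0.8, -1.5, 0.4]
width: 0.601
```

jog_arm(
  moves=[
    {"twist":[0,0,0],"xyz":[0,0,0],"grip":-0.2},
    {"twist":[0,0,0],"xyz":[0,0,0],"grip":-0.2},
  ],
)

```text
clock: 2.22
position: [0.5435, 0.1738, 0.1496]
ee_rot: [-2.268, -2.08, 0.092]
force: [0.8, 0.3, 0.1]
width: 0.598
```

Run:
```python
from h import *
s,im=snap('wrist','w1.png'); show(s); 
for n,P in dict(tip=[.5413,.1385,.023],mouth=[.5465,.202,.023],vise=[.449,.151,.08]).items(): print(n,proj('wrist',P,s))
```

```text
t 2.23 p [0.5435 0.1738 0.1496] 
 [[ 0.086  0.992 -0.087]
 [ 0.996 -0.086  0.006]
 [-0.001 -0.087 -0.996]] F [0.8 0.3 0.1] w 0.598 q [ 0.02  0.53 -0.58  1.68  0.26  1.1  -0.72]
tip [296.33245172 243.58736244]
mouth [296.86098538 170.66084559]
vise [166.07286326 262.44455759]
```

View pics/w1.png

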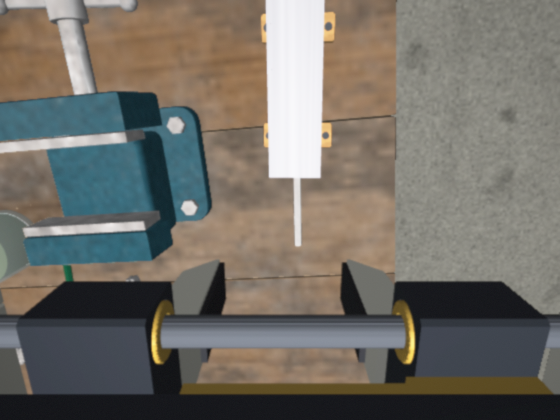

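Wrist view: tip at (298,245) and tube mouth near y=178, which matches the predictions within 2 px (about 1 mm). Descending onto the shank.

Run:
```python
from h import *
go([.5455,.177,.0295])
```

```text
xyz [0.058 0.201 1.995]
```

jog_arm(
  moves=[
    {"twist":[0,0,0],"xyz":[0.06,0.2,0.7],"grip":-0.2},
    {"twist":[0,0,0],"xyz":[0.06,0.2,1.4],"grip":-0.2},
    {"twist":[0,0,0],"xyz":[0.06,0.2,2.0],"grip":-0.2},
    {"twist":[0,0,0],"xyz":[0.06,0.2,2.0],"grip":-0.2},
    {"twist":[0,0,0],"xyz":[0.06,0.2,2.0],"grip":-0.2},
  ],
)

```text
clock: 2.9
position: [0.5463, 0.1788, 0.0305]
ee_rot: [-2.266, -2.081, 0.088]
force: [0.6, 0.9, 0.3]
width: 0.598
```

jog_arm(
  moves=[
    {"twist":[0,0,0],"xyz":[0,0,0],"grip":1},
    {"twist":[0,0,0],"xyz":[0,0,0],"grip":1},
    {"twist":[0,0,0],"xyz":[0,0,0],"grip":1},
    {"twist":[0,0,0],"xyz":[0,0,0],"grip":1},
    {"twist":[0,0,0],"xyz":[0,0,0],"grip":1},
  ],
  force=40,
)

```text
clock: 3.52
position: [0.5453, 0.1789, 0.029]
ee_rot: [-2.265, -2.081, 0.091]
force: [0.7, -0.8, -0.1]
width: 0.104
```

Run:
```python
from h import *
s=arm.observe();show(s);p=np.array(s['position']);go(p+.15*np.array([-.0763,-.9971,0])+[0,0,.002])
```

```text
t 3.52 p [0.5453 0.1789 0.029 ] 
 [[ 0.084  0.993 -0.087]
 [ 0.996 -0.084  0.007]
 [-0.    -0.087 -0.996]] F [ 0.7 -0.8 -0.1] w 0.104 q [-0.03  0.67 -0.52  1.77  0.36  0.87 -0.8 ]
xyz [-2.5    0.017 -0.035]
```

jog_arm(
  moves=[
    {"twist":[0,0,0],"xyz":[0,0,0],"grip":1},
    {"twist":[0,0,0],"xyz":[0,0,0],"grip":1},
    {"twist":[0,0,0],"xyz":[-0.15,0,-0.015],"grip":1},
    {"twist":[0,0,0],"xyz":[-0.3,0,-0.03],"grip":1},
    {"twist":[0,0,0],"xyz":[-0.5,0,-0.03],"grip":1},
  ],
)

```text
clock: 4.15
position: [0.5429, 0.1481, 0.0308]
ee_rot: [-2.265, -2.081, 0.091]
force: [-0.4, -0.8, -0.9]
width: 0.005
```

jog_arm(
  moves=[
    {"twist":[0,0,0],"xyz":[-0.4,0,0],"grip":1},
    {"twist":[0,0,0],"xyz":[-0.8,0,0],"grip":1},
    {"twist":[0,0,0],"xyz":[-1.2,0,0],"grip":1},
    {"twist":[0,0,0],"xyz":[-1.6,0,0],"grip":1},
    {"twist":[0,0,0],"xyz":[-2.0,0,0],"grip":1},
  ],
)

```text
clock: 4.78
position: [0.5326, 0.0277, 0.0308]
ee_rot: [-2.266, -2.081, 0.091]
force: [-0.2, 0.5, 0.0]
width: 0.007
```

jog_arm(
  moves=[
    {"twist":[0,0,0],"xyz":[-0.15,0,0],"grip":1},
    {"twist":[0,0,0],"xyz":[-0.15,0,0],"grip":1},
  ],
)

```text
clock: 5.03
position: [0.532, 0.0199, 0.0308]
ee_rot: [-2.266, -2.08, 0.091]
force: [0.4, 1.0, 0.4]
width: 0.005
```

Run:
```python
from h import *
s,im=snap('top','t2.png');show(s);cv2.imwrite('pics/t2c.png',cv2.resize(im[135:265,110:310],None,fx=4,fy=4,interpolation=cv2.INTER_CUBIC))
p=np.array(s['position']);print(p);go([p[0],p[1],.0145])
```

```text
t 5.03 p [0.532  0.0199 0.0308] 
 [[ 0.086  0.993 -0.087]
 [ 0.996 -0.085  0.007]
 [-0.    -0.087 -0.996]] F [0.4 1.  0.4] w 0.005 q [ 0.25  0.62 -0.53  1.87  0.37  0.84 -0.56]
[0.53201032 0.01992793 0.03078986]
xyz [-0.018  0.023  0.272]
```

View pics/t2c.png

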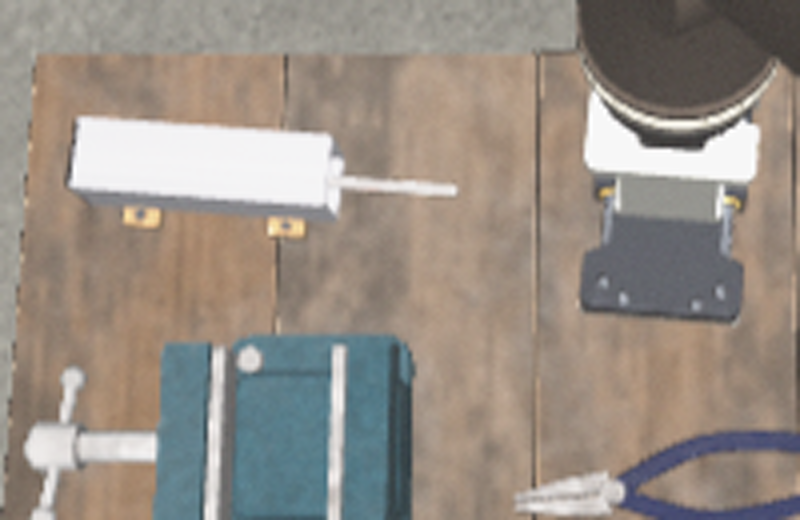

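Width about 0 and the driver is unmoved (tip still at (457,190) in the crop): the fingertips closed above the shank. I'll go back and grip about 6 mm deeper.

jog_arm(
  moves=[
    {"twist":[0,0,0],"xyz":[0,0,-0.5],"grip":-0.2},
    {"twist":[0,0,0],"xyz":[0.5,0,-0.5],"grip":-0.2},
    {"twist":[0,0,0],"xyz":[1.3,0,-0.5],"grip":-0.2},
    {"twist":[0,0,0],"xyz":[2.0,0,-0.5],"grip":-0.2},
    {"twist":[0,0,0],"xyz":[2.6,0,-0.5],"grip":-0.2},
  ],
)

```text
clock: 5.7
position: [0.5474, 0.1793, 0.0609]
ee_rot: [-2.261, -2.084, 0.089]
force: [0.1, -0.9, 0.0]
width: 0.498
```

Run:
```python
from h import *
show(arm.observe());go([.5455,.177,.0235])
```

```text
t 5.7 p [0.5474 0.1793 0.0609] 
 [[ 0.082  0.993 -0.087]
 [ 0.997 -0.081  0.008]
 [ 0.001 -0.087 -0.996]] F [ 0.1 -0.9  0. ] w 0.498 q [-0.01  0.64 -0.55  1.75  0.33  0.94 -0.78]
xyz [-0.042  0.026  0.623]
```

jog_arm(
  moves=[
    {"twist":[0,0,0],"xyz":[-0.03,0.02,0.3],"grip":-0.2},
    {"twist":[0,0,0],"xyz":[-0.03,0.02,0.62],"grip":-0.2},
    {"twist":[0,0,0],"xyz":[-0.03,0.02,0.62],"grip":-0.2},
  ],
)

```text
clock: 6.08
position: [0.544, 0.1725, 0.0214]
ee_rot: [-2.265, -2.08, 0.097]
force: [-0.1, 0.4, 1.2]
width: 0.601
```

jog_arm(
  moves=[
    {"twist":[0,0,0],"xyz":[0,0,0],"grip":1},
    {"twist":[0,0,0],"xyz":[0,0,0],"grip":1},
    {"twist":[0,0,0],"xyz":[0,0,0],"grip":1},
    {"twist":[0,0,0],"xyz":[0,0,0],"grip":1},
    {"twist":[0,0,0],"xyz":[0,0,0],"grip":1},
  ],
)

```text
clock: 6.7
position: [0.5457, 0.1741, 0.0236]
ee_rot: [-2.265, -2.081, 0.091]
force: [0.1, -0.6, -0.8]
width: 0.105
```

jog_arm(
  moves=[
    {"twist":[0,0,0],"xyz":[0,0,0],"grip":1},
    {"twist":[0,0,0],"xyz":[0,0,0],"grip":1},
  ],
)

```text
clock: 6.95
position: [0.5456, 0.1742, 0.0235]
ee_rot: [-2.265, -2.081, 0.091]
force: [1.2, -0.6, 0.6]
width: 0.002
```

Shut again with nothing apparently held, so I'll look from the side and the wrist.

Run:
```python
from h import *
s,a=snap('side','s3.png');_,b=snap('wrist','w3.png')
A=cv2.resize(a[200:340,150:300],(450,420),interpolation=cv2.INTER_CUBIC)
B=cv2.resize(b[140:340,210:380],(350,420),interpolation=cv2.INTER_CUBIC)
cv2.imwrite('pics/c3.png',np.hstack([A,B]))
for P in([.5413,.1385,.023],[.545,.177,.023]): print(proj('side',P),proj('wrist',P,s))
```

```text
[238.70970916 256.04059605] [280.42666615 330.78950877]
[229.12393436 267.77285894] [281.17904774 265.40167558]
```

View pics/c3.png

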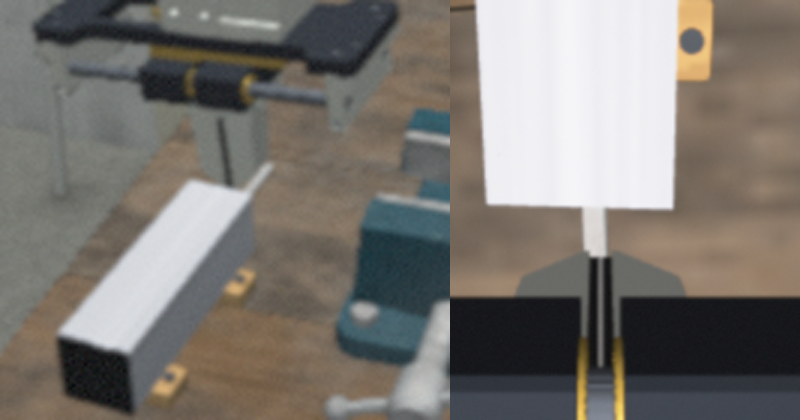

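Run:
```python
from h import *
K,T=camT('wrist',arm.observe()); 
# w1 pose: tube top width check
Tt=np.eye(4);Tt[:3,:3]=down(85.1)@R.from_euler('x',5,degrees=True).as_matrix();Tt[:3,3]=[.5435,.1738,.1496]
Tc=Tt@np.array(arm.camera_params('wrist')['T_tool_cam'])
def pr(P): c=np.linalg.inv(Tc)@np.r_[P,1];q=K@c[:3];return np.round(q[:2]/q[2],1),round(c[2],4)
print(pr([.5642,.202,.05]),pr([.5271,.2032,.05]),'seen 321,178 / 268,178')
for z in(.06,.08,.1,.12): print(z,px('top',110+580/4,135+300/4,z),px('top',110+735/4,135+322/4,z))
# fingertip inner corners in w1 (222,262),(342,262), half opening 27.6mm
C=np.array(arm.camera_params('wrist')['T_tool_cam'])
d=C[:3,:3]@np.linalg.solve(K,[222,262,1]);e=C[:3,:3]@np.linalg.solve(K,[342,262,1])
for t in(.16,.165,.17,.175,.18,.19,.197): print(t,np.round(C[:3,3]+t*d,4),np.round(C[:3,3]+t*e,4))
```

```text
(array([319. , 175.8]), np.float64(0.2712)) (array([269.2, 177.6]), np.float64(0.2748)) seen 321,178 / 268,178
0.06 [0.47192708 0.06884347 0.06      ] [ 0.46008588 -0.01033104  0.06      ]
0.08 [0.46795517 0.06793032 0.08      ] [ 0.45639734 -0.0093495   0.08      ]
0.1 [0.46398326 0.06701716 0.1       ] [ 0.4527088  -0.00836796  0.1       ]
0.12 [0.46001135 0.06610401 0.12      ] [ 0.44902026 -0.00738642  0.12      ]
0.16 [ 0.0156 -0.0265 -0.0234] [ 0.0156  0.0258 -0.0234]
0.165 [ 0.0135 -0.0273 -0.0188] [ 0.0135  0.0267 -0.0188]
0.17 [ 0.0114 -0.0281 -0.0142] [ 0.0114  0.0275 -0.0142]
0.175 [ 0.0093 -0.0289 -0.0096] [ 0.0093  0.0283 -0.0097]
0.18 [ 0.0072 -0.0298 -0.0051] [ 0.0072  0.0291 -0.0051]
0.19 [ 0.003  -0.0314  0.0041] [0.0031 0.0307 0.0041]
0.197 [ 0.0001 -0.0326  0.0105] [0.0001 0.0318 0.0105]
```

Geometry from the wrist view suggests that the real tips end up to about 20 mm higher than the figure given. I'll open, go 7 mm deeper while watching the force, and close again.

jog_arm(
  moves=[
    {"twist":[0,0,0],"xyz":[0,0,0],"grip":0.4},
    {"twist":[0,0,0],"xyz":[0,0,0],"grip":0.4},
    {"twist":[0,0,0],"xyz":[0,0,0],"grip":0.4},
    {"twist":[0,0,0],"xyz":[0,0,0.06],"grip":0.4},
    {"twist":[0,0,0],"xyz":[0,0,0.12],"grip":0.4},
  ],
)

```text
clock: 7.68
position: [0.5449, 0.1741, 0.016]
ee_rot: [-2.265, -2.081, 0.091]
force: [0.1, 0.3, -0.3]
width: 0.299
```

jog_arm(
  moves=[
    {"twist":[0,0,0],"xyz":[0,0,0],"grip":1},
    {"twist":[0,0,0],"xyz":[0,0,0],"grip":1},
    {"twist":[0,0,0],"xyz":[0,0,0],"grip":1},
    {"twist":[0,0,0],"xyz":[0,0,0],"grip":1},
    {"twist":[0,0,0],"xyz":[0,0,0],"grip":1},
  ],
)

```text
clock: 8.3
position: [0.545, 0.1742, 0.0164]
ee_rot: [-2.265, -2.082, 0.091]
force: [-0.5, 0.4, -0.1]
width: 0.006
```

jog_arm(
  moves=[
    {"twist":[0,0,0],"xyz":[0,0,0],"grip":0.4},
    {"twist":[0,0,0],"xyz":[0,0,0],"grip":0.4},
    {"twist":[0,0,0],"xyz":[0,0,0],"grip":0.4},
    {"twist":[0,0,0],"xyz":[0,0,0.04],"grip":0.4},
    {"twist":[0,0,0],"xyz":[0,0,0.08],"grip":0.4},
  ],
)

```text
clock: 8.93
position: [0.5445, 0.1742, 0.0113]
ee_rot: [-2.265, -2.081, 0.091]
force: [0.5, 0.6, -0.1]
width: 0.301
```

jog_arm(
  moves=[
    {"twist":[0,0,0],"xyz":[0,0,0],"grip":0.4},
  ],
)

```text
clock: 9.05
position: [0.5443, 0.1741, 0.0112]
ee_rot: [-2.265, -2.081, 0.092]
force: [-0.5, 0.9, 0.1]
width: 0.3
```

jog_arm(
  moves=[
    {"twist":[0,0,0],"xyz":[0,0,0.05],"grip":0.4},
    {"twist":[0,0,0],"xyz":[0,0,0.08],"grip":0.4},
    {"twist":[0,0,0],"xyz":[0,0,0.08],"grip":0.4},
  ],
)

```text
clock: 9.43
position: [0.544, 0.1742, 0.0065]
ee_rot: [-2.265, -2.081, 0.091]
force: [0.7, -0.2, -0.1]
width: 0.299
```

jog_arm(
  moves=[
    {"twist":[0,0,0],"xyz":[0,0,0],"grip":1},
    {"twist":[0,0,0],"xyz":[0,0,0],"grip":1},
    {"twist":[0,0,0],"xyz":[0,0,0],"grip":1},
    {"twist":[0,0,0],"xyz":[0,0,0],"grip":1},
  ],
)

```text
clock: 9.93
position: [0.5442, 0.1743, 0.0068]
ee_rot: [-2.265, -2.081, 0.091]
force: [0.3, -0.1, 0.7]
width: 0.059
```

jog_arm(
  moves=[
    {"twist":[0,0,0],"xyz":[0,0,0],"grip":1},
    {"twist":[0,0,0],"xyz":[-0.1,0,-0.015],"grip":1},
    {"twist":[0,0,0],"xyz":[-0.3,0,-0.02],"grip":1},
  ],
)

```text
clock: 10.3
position: [0.5426, 0.156, 0.0079]
ee_rot: [-2.264, -2.082, 0.091]
force: [0.2, 0.2, -0.8]
width: 0.055
```

jog_arm(
  moves=[
    {"twist":[0,0,0],"xyz":[-0.5,0,0],"grip":1},
    {"twist":[0,0,0],"xyz":[-1.0,0,0],"grip":1},
    {"twist":[0,0,0],"xyz":[-1.5,0,0],"grip":1},
    {"twist":[0,0,0],"xyz":[-2.0,0,0],"grip":1},
    {"twist":[0,0,0],"xyz":[-2.3,0,0],"grip":1},
  ],
)

```text
clock: 10.92
position: [0.5306, 0.0159, 0.0078]
ee_rot: [-2.268, -2.079, 0.093]
force: [-0.6, 0.7, -0.9]
width: 0.054
```

Run:
```python
from h import *
s,im=snap('top','t4.png');show(s);cv2.imwrite('pics/t4c.png',cv2.resize(im[135:265,110:310],None,fx=4,fy=4,interpolation=cv2.INTER_CUBIC))
```

```text
t 10.93 p [0.5306 0.0159 0.0078] 
 [[ 0.087  0.992 -0.088]
 [ 0.996 -0.086  0.006]
 [-0.001 -0.088 -0.996]] F [-0.6  0.7 -0.9] w 0.054 q [ 0.24  0.65 -0.52  1.89  0.4   0.79 -0.58]
```

View pics/t4c.png

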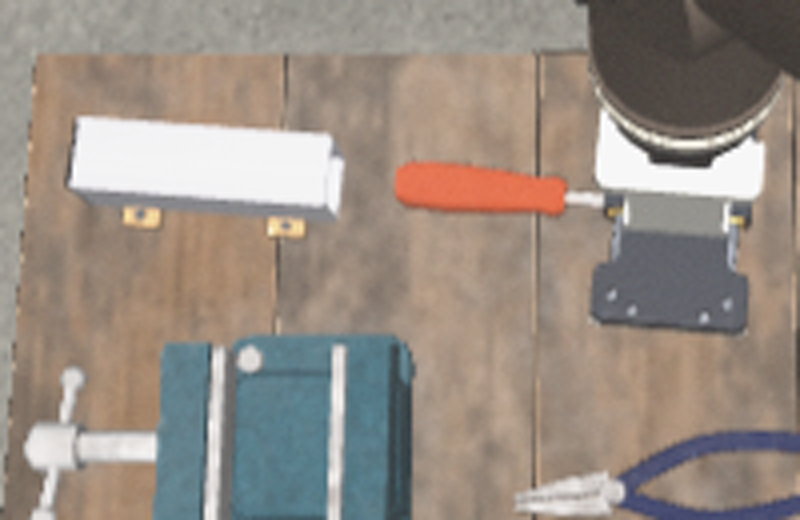

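Driver fully out: handle from (396,185) to (567,198) in the crop, held by the shank. Lowering.

jog_arm(
  moves=[
    {"twist":[0,0,0],"xyz":[0,0,0.1],"grip":1},
    {"twist":[0,0,0],"xyz":[0,0,0.2],"grip":1},
    {"twist":[0,0,0],"xyz":[0,0,0.2],"grip":1},
  ],
)

```text
clock: 11.35
position: [0.5296, 0.0202, -0.0047]
ee_rot: [-2.262, -2.083, 0.092]
force: [0.7, 0.0, 0.2]
width: 0.055
```

jog_arm(
  moves=[
    {"twist":[0,0,0],"xyz":[0,0,0.04],"grip":1},
    {"twist":[0,0,0],"xyz":[0,0,0.04],"grip":1},
  ],
)

```text
clock: 11.6
position: [0.5299, 0.0193, -0.0065]
ee_rot: [-2.264, -2.082, 0.091]
force: [-0.5, -0.2, -0.8]
width: 0.055
```

jog_arm(
  moves=[
    {"twist":[0,0,0],"xyz":[0,0,0.03],"grip":1},
    {"twist":[0,0,0],"xyz":[0,0,0.03],"grip":1},
  ],
)

```text
clock: 11.85
position: [0.5299, 0.0191, -0.0081]
ee_rot: [-2.265, -2.082, 0.09]
force: [0.3, 0.5, 1.5]
width: 0.056
```

jog_arm(
  moves=[
    {"twist":[0,0,0],"xyz":[0,0,0],"grip":0.6},
    {"twist":[0,0,0],"xyz":[0,0,0],"grip":0.4},
    {"twist":[0,0,0],"xyz":[0,0,0],"grip":0.4},
    {"twist":[0,0,0],"xyz":[0,0,-0.5],"grip":0.4},
    {"twist":[0,0,0],"xyz":[0,0,-1.3],"grip":0.4},
  ],
)

```text
clock: 12.48
position: [0.5352, 0.0181, 0.0692]
ee_rot: [-2.263, -2.08, 0.095]
force: [2.1, -0.2, 0.5]
width: 0.298
```

Run:
```python
from h import *
s=arm.observe();show(s);
# driver from crop (x4, off 110,135): handle end (396,185), front (567,198), handle height ~.026 top
f=lambda u,v,z: px('top',110+(u-1.5)/4,135+(v-1.5)/4,z)
a,b=f(396,185,.028),f(567,198,.028);print(a,b,np.linalg.norm(a-b),np.degrees(np.arctan2(a[0]-b[0],a[1]-b[1])))
```

```text
t 12.47 p [0.5352 0.0181 0.0692] 
 [[ 0.084  0.992 -0.09 ]
 [ 0.996 -0.084  0.007]
 [-0.    -0.091 -0.996]] F [ 2.1 -0.2  0.5] w 0.298 q [ 0.27  0.58 -0.56  1.83  0.34  0.92 -0.53]
[0.5427981  0.17054979 0.028     ] [0.53510315 0.07833215 0.028     ] 0.09253812685071837 4.769896802459257
```

Run:
```python
from h import *
go([.537,.112,.069],down(85.2)); go([.537,.112,-.005])
```

```text
xyz [ 1.562 -0.102  0.013] [-0.519  0.002 -0.003]
xyz [1.563 0.01  1.241]
```

jog_arm(
  moves=[
    {"twist":[-0.5,0,0],"xyz":[0.8,-0.1,0],"grip":-0.2},
    {"twist":[-0.52,0,0],"xyz":[1.56,-0.1,0],"grip":-0.2},
    {"twist":[-0.52,0,0],"xyz":[1.56,-0.1,0],"grip":-0.2},
    {"twist":[-0.52,0,0],"xyz":[1.56,-0.1,0],"grip":-0.2},
  ],
)

```text
clock: 12.98
position: [0.5383, 0.1115, 0.0699]
ee_rot: [2.311, 2.124, 0.002]
force: [-0.1, 0.4, -1.0]
width: 0.594
```

Run:
```python
from h import *
s,im=snap('wrist','w5.png');show(s);go([.537,.112,-.005])
print('handle front expected',proj('wrist',[.5355,.08,.013],s),'mid',proj('wrist',[.539,.124,.026],s),'end',proj('wrist',[.543,.168,.026],s))
hsv=cv2.cvtColor(im,cv2.COLOR_BGR2HSV);m=cv2.inRange(hsv,(3,150,120),(16,255,255));n,l,st,c=cv2.connectedComponentsWithStats(m);i=1+st[1:,4].argmax();print(st[i],c[i])
for v in range(st[i][1]+5,st[i][1]+st[i][3],15):
    u=np.where(l[v]==i)[0];print(v,u.min(),u.max(),np.round(px('wrist',u.mean(),v,.015,s),4))
```

```text
t 12.97 p [0.5383 0.1115 0.0699] 
 [[ 0.084  0.996  0.003]
 [ 0.996 -0.084 -0.001]
 [-0.001  0.003 -1.   ]] F [-0.1  0.4 -1. ] w 0.594 q [ 0.09  0.54 -0.55  1.89  0.38  0.82 -0.74]
xyz [ 0.02  -0.029  1.246] 
handle front expected [282.16215616 276.1260221 ] mid [281.85213689 220.65194693] end [282.32155729 147.88483085]
[ 262  139   42  140 4930] [282.41460446 204.0336714 ]
144 266 298 [0.5429 0.169  0.015 ]
159 262 302 [0.5422 0.16   0.015 ]
174 262 302 [0.5414 0.1507 0.015 ]
189 262 303 [0.5409 0.1412 0.015 ]
204 264 301 [0.5401 0.1315 0.015 ]
219 265 300 [0.5392 0.1215 0.015 ]
234 267 299 [0.5387 0.1112 0.015 ]
249 268 297 [0.5375 0.1007 0.015 ]
264 268 298 [0.5369 0.0899 0.015 ]
```

jog_arm(
  moves=[
    {"twist":[0,0,0],"xyz":[0,0,0.5],"grip":-0.2},
    {"twist":[0,0,0],"xyz":[0,0,1.0],"grip":-0.2},
    {"twist":[0,0,0],"xyz":[0,0,1.2],"grip":-0.2},
    {"twist":[0,0,0],"xyz":[0,0,1.24],"grip":-0.2},
    {"twist":[0,0,0],"xyz":[0,0,1.24],"grip":-0.2},
  ],
)

```text
clock: 13.65
position: [0.5392, 0.112, -0.0037]
ee_rot: [2.311, 2.123, 0.005]
force: [0.2, -0.2, -0.6]
width: 0.601
```

jog_arm(
  moves=[
    {"twist":[0,0,0],"xyz":[0,0,0],"grip":1},
    {"twist":[0,0,0],"xyz":[0,0,0],"grip":1},
    {"twist":[0,0,0],"xyz":[0,0,0],"grip":1},
    {"twist":[0,0,0],"xyz":[0,0,0],"grip":1},
    {"twist":[0,0,0],"xyz":[0,0,0],"grip":1},
  ],
  force=45,
)

```text
clock: 14.28
position: [0.5388, 0.1121, -0.0042]
ee_rot: [2.311, 2.124, 0.004]
force: [-0.8, -1.0, 2.9]
width: 0.228
```

Handle held (width 0.228, about 21 mm). Lifting, then aligning with the hole.

jog_arm(
  moves=[
    {"twist":[0,0,0],"xyz":[0,0,-0.3],"grip":1},
    {"twist":[0,0,0],"xyz":[0,0,-0.8],"grip":1},
    {"twist":[0,0,0],"xyz":[0,0,-0.8],"grip":1},
  ],
)

```text
clock: 14.65
position: [0.5402, 0.1129, 0.0465]
ee_rot: [2.31, 2.123, 0.01]
force: [-0.4, -0.5, -0.7]
width: 0.222
```

Run:
```python
from h import *
show(arm.observe());go([.4804,-.0151,.018],down(95))
```

```text
t 14.65 p [0.5402 0.1129 0.0465] 
 [[ 0.084  0.996  0.008]
 [ 0.996 -0.084  0.001]
 [ 0.002  0.008 -1.   ]] F [-0.4 -0.5 -0.7] w 0.222 q [ 0.08  0.57 -0.53  1.9   0.41  0.77 -0.77]
xyz [-2.21  -0.817  0.464] [ 0.045 -0.005 -0.983]
```

jog_arm(
  moves=[
    {"twist":[0,0,-0.3],"xyz":[-0.6,-0.25,0.1],"grip":1},
    {"twist":[0,0,-0.6],"xyz":[-1.2,-0.5,0.3],"grip":1},
    {"twist":[0.04,0,-0.98],"xyz":[-1.8,-0.7,0.46],"grip":1},
    {"twist":[0.04,0,-0.98],"xyz":[-2.2,-0.82,0.46],"grip":1},
    {"twist":[0.04,0,-0.98],"xyz":[-2.2,-0.82,0.46],"grip":1},
  ],
)

```text
clock: 15.28
position: [0.4771, -0.0177, 0.0154]
ee_rot: [-2.125, -2.31, 0.008]
force: [0.5, 1.4, -0.3]
width: 0.228
```

jog_arm(
  moves=[
    {"twist":[0,0,0],"xyz":[0,0,0],"grip":1},
    {"twist":[0,0,0],"xyz":[0,0,0],"grip":1},
  ],
)

```text
clock: 15.52
position: [0.479, -0.0142, 0.016]
ee_rot: [-2.12, -2.315, 0.003]
force: [0.1, -0.4, -0.7]
width: 0.228
```

Run:
```python
from h import *
s,a=snap('side','s6.png');_,b=snap('top','t6.png');show(s);go([.4804,-.0151,.018],down(95))
A=cv2.resize(a[130:270,240:370],(390,420),interpolation=cv2.INTER_CUBIC)
B=cv2.resize(b[150:290,240:375],(405,420),interpolation=cv2.INTER_CUBIC)
cv2.imwrite('pics/c6.png',np.hstack([A,B]))
tip=np.array([.4804,-.0151,.030])-.130*np.array([-.0872,.9962,0])
for P in(tip,[.4935,-.1645,.03]): print((proj('side',P)-[240,130])*3,(proj('top',P)-[240,150])*3+[390,0])
```

```text
t 15.53 p [ 0.479  -0.0142  0.016 ] 
 [[-0.088  0.996 -0.003]
 [ 0.996  0.088  0.   ]
 [ 0.    -0.003 -1.   ]] F [ 0.1 -0.4 -0.7] w 0.228 q [ 0.34  0.55 -0.56  2.09  0.49  0.64 -0.47]
xyz [-0.014  0.026 -0.034] [-0.018 -0.002  0.004]
[179.39990475 183.47531305] [737.99568562 159.37306103]
[182.75995781 172.81222743] [765.93035951 156.80611441]
```

View pics/c6.png

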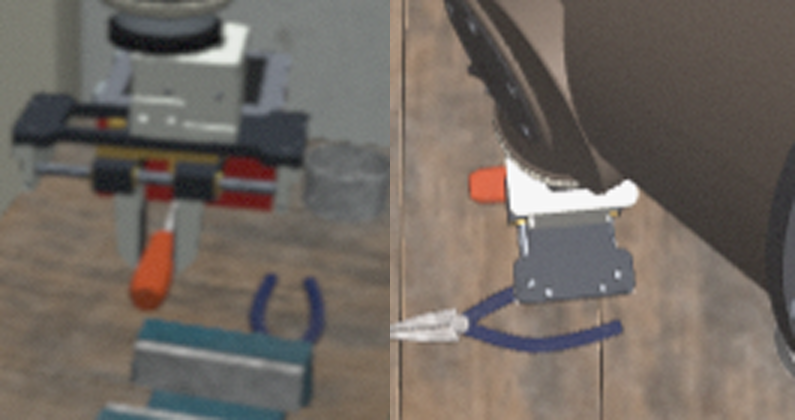

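Side crop: handle end at (150,300), shank pointing to about (178,195), in line with the predicted tip (179,183) and hole (183,173). Inserting in stages.

jog_arm(
  moves=[
    {"twist":[0,0,0],"xyz":[-0.1,0.02,-0.035],"grip":1},
    {"twist":[0,0,0],"xyz":[-0.3,0.02,-0.035],"grip":1},
    {"twist":[0,0,0],"xyz":[-0.5,0.02,-0.035],"grip":1},
    {"twist":[0,0,0],"xyz":[-0.7,0.02,-0.035],"grip":1},
    {"twist":[0,0,0],"xyz":[-0.8,0.02,-0.035],"grip":1},
  ],
)

```text
clock: 16.25
position: [0.4837, -0.0644, 0.0178]
ee_rot: [-2.123, -2.312, 0.005]
force: [0.5, -0.5, -1.3]
width: 0.224
```

jog_arm(
  moves=[
    {"twist":[0,0,0],"xyz":[0,0,0],"grip":1},
  ],
)

```text
clock: 16.38
position: [0.4838, -0.0636, 0.0179]
ee_rot: [-2.123, -2.313, 0.004]
force: [-0.4, 0.4, -0.3]
width: 0.226
```

jog_arm(
  moves=[
    {"twist":[0,0,0],"xyz":[-0.2,0.01,0],"grip":1},
    {"twist":[0,0,0],"xyz":[-0.4,0.01,0],"grip":1},
    {"twist":[0,0,0],"xyz":[-0.55,0.01,0],"grip":1},
    {"twist":[0,0,0],"xyz":[-0.6,0.01,0],"grip":1},
  ],
)

```text
clock: 16.88
position: [0.4875, -0.0992, 0.0179]
ee_rot: [-2.122, -2.313, 0.003]
force: [-1.1, 4.7, -0.4]
width: 0.228
```

Run:
```python
from h import *
s=arm.observe();show(s);h=np.array([.4935,-.1645]);y=np.array([-.0872,.9962]);d=(s['position'][:2]-h)@y;print('depth',.130-d)
```

```text
t 16.88 p [ 0.4875 -0.0992  0.0179] 
 [[-0.086  0.996 -0.004]
 [ 0.996  0.086  0.   ]
 [ 0.001 -0.003 -1.   ]] F [-1.1  4.7 -0.4] w 0.228 q [ 0.51  0.57 -0.57  2.04  0.48  0.67 -0.29]
depth 0.06437961943502077
```

Plate contact at 4.7 N, tip about 64 mm deep. Pushing on.

jog_arm(
  moves=[
    {"twist":[0,0,0],"xyz":[-0.05,0,0],"grip":1},
    {"twist":[0,0,0],"xyz":[-0.1,0,0],"grip":1},
    {"twist":[0,0,0],"xyz":[-0.14,0,0],"grip":1},
    {"twist":[0,0,0],"xyz":[-0.15,0,0],"grip":1},
  ],
)

```text
clock: 17.38
position: [0.488, -0.1061, 0.0179]
ee_rot: [-2.119, -2.314, 0.003]
force: [-1.2, 6.6, 0.7]
width: 0.226
```

Run:
```python
from h import *
s,a=snap('side','s7.png');show(s);b=cv2.imread('pics/s6.png')
cv2.imwrite('pics/s7c.png',cv2.resize(a[60:220,220:400],None,fx=3,fy=3))
print('diff over lid/back',np.abs(a[100:165,240:345].astype(int)-b[100:165,240:345]).mean())
```

```text
t 17.38 p [ 0.488  -0.1061  0.0179] 
 [[-0.088  0.996 -0.004]
 [ 0.996  0.088  0.001]
 [ 0.002 -0.004 -1.   ]] F [-1.2  6.6  0.7] w 0.226 q [ 0.53  0.57 -0.57  2.04  0.48  0.67 -0.27]
diff over lid/back 25.654847374847375
```

jog_arm(
  moves=[
    {"twist":[0,0,0],"xyz":[-0.03,0,0],"grip":1},
    {"twist":[0,0,0],"xyz":[-0.05,0,0],"grip":1},
    {"twist":[0,0,0],"xyz":[-0.05,0,0],"grip":1},
  ],
)

```text
clock: 17.8
position: [0.4883, -0.109, 0.0179]
ee_rot: [-2.119, -2.315, 0.003]
force: [-2.0, 7.3, 1.1]
width: 0.227
```

jog_arm(
  moves=[
    {"twist":[0,0,0],"xyz":[0,0,0],"grip":1},
    {"twist":[0,0,0],"xyz":[0,0,0],"grip":1},
    {"twist":[0,0,0],"xyz":[0,0,0],"grip":1},
    {"twist":[0,0,0],"xyz":[0,0,0],"grip":1},
    {"twist":[0,0,0],"xyz":[0,0,0],"grip":1},
  ],
)

```text
clock: 18.42
position: [0.4883, -0.1089, 0.0179]
ee_rot: [-2.119, -2.315, 0.003]
force: [-2.0, 6.4, 0.4]
width: 0.225
```

Run:
```python
from h import *
s,a=snap('side','s8.png');show(s);b=cv2.imread('pics/s7.png');c=cv2.imread('pics/s6.png')
A=[cv2.resize(i[60:220,230:360],(390,480),interpolation=cv2.INTER_CUBIC) for i in(b,a)]
cv2.imwrite('pics/c8.png',np.hstack(A)); print(np.abs(a.astype(int)-b).max(2)[60:200,230:360].mean())
d=np.abs(a.astype(int)-b).max(2)>40;print(d.sum(),np.argwhere(d).min(0) if d.any() else 0,np.argwhere(d).max(0) if d.any() else 0)
```

```text
t 18.43 p [ 0.4883 -0.1089  0.0179] 
 [[-0.088  0.996 -0.004]
 [ 0.996  0.088  0.001]
 [ 0.002 -0.004 -1.   ]] F [-2.   6.4  0.4] w 0.225 q [ 0.53  0.57 -0.57  2.03  0.48  0.67 -0.26]
5.223296703296703
279 [128 273] [170 333]
```

jog_arm(
  moves=[
    {"twist":[0,0,0],"xyz":[-0.02,0,0],"grip":1},
    {"twist":[0,0,0],"xyz":[-0.02,0,0],"grip":1},
    {"twist":[0,0,0],"xyz":[-0.02,0,0],"grip":1},
    {"twist":[0,0,0],"xyz":[-0.02,0,0],"grip":1},
    {"twist":[0,0,0],"xyz":[-0.02,0,0],"grip":1},
  ],
)

```text
clock: 19.1
position: [0.4884, -0.11, 0.0179]
ee_rot: [-2.118, -2.315, 0.002]
force: [-1.4, 7.2, 0.6]
width: 0.224
```

Run:
```python
from h import *
s,a=snap('top','t9.png');show(s);b=cv2.imread('pics/t0.png')
for p in[(385,185),(400,200),(420,200),(425,170),(400,215),(437,220),(415,180)]: print(p,b[p[1],p[0]],a[p[1],p[0]])
```

```text
t 19.1 p [ 0.4884 -0.11    0.0179] 
 [[-0.088  0.996 -0.004]
 [ 0.996  0.088  0.001]
 [ 0.002 -0.004 -1.   ]] F [-1.4  7.2  0.6] w 0.224 q [ 0.54  0.57 -0.57  2.03  0.48  0.67 -0.26]
(385, 185) [54 55 57] [49 53 60]
(400, 200) [54 53 55] [52 52 59]
(420, 200) [53 52 52] [51 54 61]
(425, 170) [51 52 55] [67 72 81]
(400, 215) [55 56 57] [108 141 180]
(437, 220) [144 137 136] [46 50 55]
(415, 180) [51 51 52] [56 63 69]
```

Run:
```python
from h import *
a=cv2.imread('pics/t9.png');cv2.imwrite('pics/t9c.png',cv2.resize(a[120:270,290:470],None,fx=4,fy=4,interpolation=cv2.INTER_CUBIC))
```

```text
(no output)
```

View pics/t9c.png

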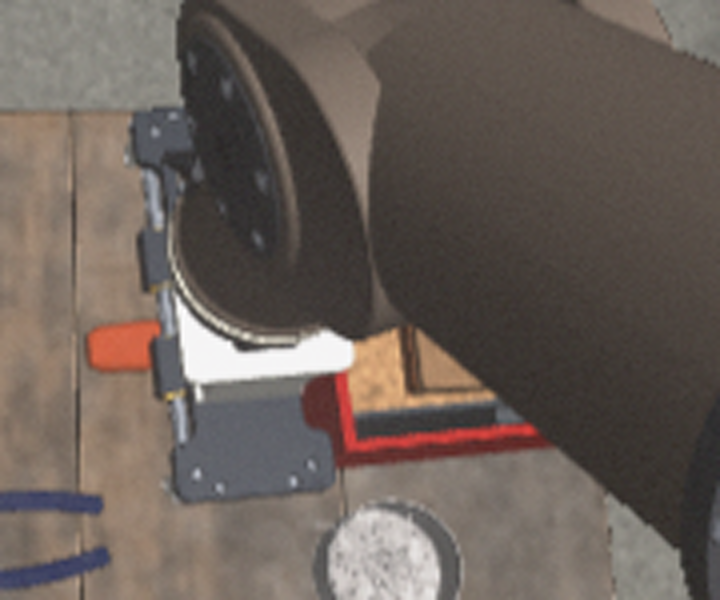

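Top crop: the lid is open. The cork floor shows at (385,370), the block's +y edge at about x=410 and the partition at (430,420). Withdrawing the driver.

jog_arm(
  moves=[
    {"twist":[0,0,0],"xyz":[0.4,0,0],"grip":1},
    {"twist":[0,0,0],"xyz":[0.8,0,0],"grip":1},
    {"twist":[0,0,0],"xyz":[1.2,0,0],"grip":1},
    {"twist":[0,0,0],"xyz":[1.7,0,0],"grip":1},
    {"twist":[0,0,0],"xyz":[1.7,0,-0.3],"grip":1},
  ],
)

```text
clock: 19.77
position: [0.479, -0.0077, 0.0356]
ee_rot: [-2.115, -2.317, 0.005]
force: [0.0, -1.1, 0.5]
width: 0.225
```

Run:
```python
from h import *
show(arm.observe());go([.565,.10,.03],down(90));go([.565,.10,-.0035],down(90))
```

```text
t 19.77 p [ 0.479  -0.0077  0.0356] 
 [[-0.091  0.996 -0.005]
 [ 0.996  0.091  0.001]
 [ 0.001 -0.005 -1.   ]] F [ 0.  -1.1  0.5] w 0.225 q [ 0.35  0.52 -0.59  2.07  0.45  0.68 -0.45]
xyz [1.656 1.591 0.087] [-0.029 -0.005  0.523]
xyz [1.656 1.594 0.645] [-0.029 -0.005  0.523]
```

jog_arm(
  moves=[
    {"twist":[0,0,0.25],"xyz":[0.8,0.8,0],"grip":1},
    {"twist":[-0.03,0,0.52],"xyz":[1.65,1.6,0],"grip":1},
    {"twist":[-0.03,0,0.52],"xyz":[1.65,1.6,0.3],"grip":1},
    {"twist":[-0.03,0,0.52],"xyz":[1.65,1.6,0.55],"grip":1},
    {"twist":[-0.03,0,0.52],"xyz":[1.65,1.6,0.55],"grip":1},
  ],
)

```text
clock: 20.4
position: [0.5646, 0.0943, 0.0008]
ee_rot: [-2.227, -2.216, 0.005]
force: [-1.4, -0.0, -0.4]
width: 0.222
```

jog_arm(
  moves=[
    {"twist":[0,0,0],"xyz":[0,0,0],"grip":1},
  ],
)

```text
clock: 20.52
position: [0.5662, 0.0949, 0.0026]
ee_rot: [2.226, 2.214, -0.0]
force: [0.8, -0.4, -0.8]
width: 0.227
```

jog_arm(
  moves=[
    {"twist":[0,0,0],"xyz":[0,0,0.06],"grip":1},
    {"twist":[0,0,0],"xyz":[0,0,0.11],"grip":1},
    {"twist":[0,0,0],"xyz":[0,0,0.11],"grip":1},
  ],
)

```text
clock: 20.9
position: [0.5668, 0.0963, -0.004]
ee_rot: [2.225, 2.216, 0.002]
force: [-0.6, 0.5, -0.7]
width: 0.225
```

jog_arm(
  moves=[
    {"twist":[0,0,0],"xyz":[0,0,0],"grip":0.3},
    {"twist":[0,0,0],"xyz":[0,0,0],"grip":0.0},
    {"twist":[0,0,0],"xyz":[0,0,0],"grip":0.0},
    {"twist":[0,0,0],"xyz":[0,0,0],"grip":0.0},
    {"twist":[0,0,0],"xyz":[0,0,-0.5],"grip":0.0},
  ],
)

```text
clock: 21.52
position: [0.5652, 0.096, 0.0246]
ee_rot: [-2.225, -2.217, 0.004]
force: [-0.6, 0.3, 0.4]
width: 0.506
```

jog_arm(
  moves=[
    {"twist":[0,0,0],"xyz":[0,0,-1],"grip":-0.5},
    {"twist":[0,0,0],"xyz":[0,0,-2],"grip":-0.5},
    {"twist":[0,0,0],"xyz":[0,0,-3],"grip":-0.5},
    {"twist":[0,0,0],"xyz":[0,0,-4],"grip":-0.5},
  ],
)

```text
clock: 22.02
position: [0.566, 0.0965, 0.2682]
ee_rot: [2.225, 2.216, 0.002]
force: [1.2, 0.1, 0.1]
width: 0.752
```

Run:
```python
from h import *
s,a=snap('top','t10.png');show(s);go([.43,-.25,.30],down(5));
cv2.imwrite('pics/t10c.png',a[130:290,170:470])
```

```text
t 22.02 p [0.566  0.0965 0.2682] 
 [[ 0.004  1.     0.002]
 [ 1.    -0.004 -0.   ]
 [-0.     0.002 -1.   ]] F [1.2 0.1 0.1] w 0.752 q [ 0.21  0.39 -0.66  1.58  0.25  1.25 -0.49]
xyz [-5.812 -2.291 -0.435] [ 0.047 -0.064  8.479]
```

jog_arm(
  moves=[
    {"twist":[0,0,1],"xyz":[-1,-1.5,0],"grip":-0.6},
    {"twist":[0,0,2],"xyz":[-2,-1.5,0],"grip":-0.6},
    {"twist":[0,0,3],"xyz":[-3,-1.5,0],"grip":-0.6},
    {"twist":[0,0,4],"xyz":[-4,-1.5,0],"grip":-0.6},
    {"twist":[0,0,5],"xyz":[-5,-1.5,0],"grip":-0.6},
  ],
)

```text
clock: 22.7
position: [0.475, -0.1835, 0.2661]
ee_rot: [2.956, 1.06, 0.003]
force: [0.6, -0.8, -0.0]
width: 0.802
```

Run:
```python
from h import *
show(arm.observe());go([.48,-.237,.22],down(5));
```

```text
t 22.7 p [ 0.475  -0.1835  0.2661] 
 [[ 0.772  0.635  0.002]
 [ 0.635 -0.772 -0.001]
 [ 0.001  0.002 -1.   ]] F [ 0.6 -0.8 -0. ] w 0.802 q [ 0.59  0.24 -0.4   1.75  0.1   1.17 -0.72]
xyz [-0.503  0.74   0.769] [ 0.009 -0.012  3.445]
```

jog_arm(
  moves=[
    {"twist":[0,0,1],"xyz":[-0.2,0.3,0.3],"grip":-0.6},
    {"twist":[0,0,2],"xyz":[-0.5,0.74,0.77],"grip":-0.6},
    {"twist":[0,0,3],"xyz":[-0.5,0.74,0.77],"grip":-0.6},
    {"twist":[0,0,3.45],"xyz":[-0.5,0.74,0.77],"grip":-0.6},
    {"twist":[0,0,3.45],"xyz":[-0.5,0.74,0.77],"grip":-0.6},
  ],
)

```text
clock: 23.32
position: [0.4809, -0.2348, 0.2194]
ee_rot: [3.138, 0.146, 0.002]
force: [-0.1, -0.6, -0.2]
width: 0.795
```

jog_arm(
  moves=[
    {"twist":[0,0,0],"xyz":[0,0,0],"grip":-0.6},
    {"twist":[0,0,0],"xyz":[0,0,0],"grip":-0.6},
  ],
)

```text
clock: 23.58
position: [0.4809, -0.2349, 0.2197]
ee_rot: [3.138, 0.146, 0.003]
force: [0.9, 0.5, 0.7]
width: 0.802
```

Run:
```python
from h import *
s,a=snap('wrist','w11.png');show(s)
```

```text
t 23.57 p [ 0.4809 -0.2349  0.2197] 
 [[ 0.996  0.093  0.002]
 [ 0.093 -0.996 -0.   ]
 [ 0.002  0.    -1.   ]] F [0.9 0.5 0.7] w 0.802 q [ 0.56  0.3  -0.27  1.77  0.09  1.08 -1.21]
```

View pics/w11.png

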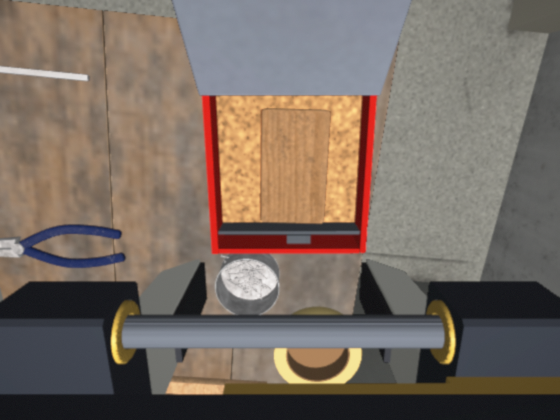

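Wrist view: lid open at the top of the picture; block corners at about (263,109),(329,110),(324,223),(261,222); driver shank tip at (87,78).

Run:
```python
from h import *
s=arm.observe()
c=np.array([px('wrist',*p,.072,s) for p in[(263,109),(329,110),(324,223),(261,222)]]);print(np.round(c,4).tolist(),c.mean(0))
for i in range(4): e=c[(i+1)%4]-c[i];print(np.linalg.norm(e),np.degrees(np.arctan2(e[1],e[0])))
w=np.array([px('wrist',*p,.078,s) for p in[(205,96),(375,96),(365,251),(213,251)]]);print('walls',np.round(w,4).tolist(),w.mean(0))
print('inner y walls at z .06',px('wrist',216,170,.078,s),px('wrist',361,170,.078,s))
print('tip',px('wrist',87,78,.008,s))
```

```text
[[0.5548, -0.2107, 0.072], [0.5591, -0.2655, 0.072], [0.4604, -0.2739, 0.072], [0.456, -0.2166, 0.072]] [ 0.50758549 -0.24166893  0.072     ]
0.05492384722673111 -85.5000827128514
0.0990552049994386 -175.15375492614837
0.057483767592320295 94.35750454260656
0.09892995308419213 3.364119144200861
walls [[0.5606, -0.1636, 0.078], [0.5734, -0.3004, 0.078], [0.4389, -0.3138, 0.078], [0.426, -0.175, 0.078]] [ 0.49974858 -0.23821368  0.078     ]
inner y walls at z .06 [ 0.50119151 -0.17483086  0.078     ] [ 0.51271532 -0.298498    0.078     ]
tip [ 0.56639393 -0.03456998  0.008     ]
```

Run:
```python
from h import *
go([.5075,-.240,.10],down(4.7))
```

```text
xyz [0.429 0.125 1.997] [ 0.002 -0.011  0.062]
```

jog_arm(
  moves=[
    {"twist":[0,-0.01,0.06],"xyz":[0.43,0.12,0.5],"grip":-0.52},
    {"twist":[0,-0.01,0.06],"xyz":[0.43,0.12,1.0],"grip":-0.52},
    {"twist":[0,-0.01,0.06],"xyz":[0.43,0.12,1.7],"grip":-0.52},
    {"twist":[0,-0.01,0.06],"xyz":[0.43,0.12,2.0],"grip":-0.52},
    {"twist":[0,-0.01,0.06],"xyz":[0.43,0.12,2.0],"grip":-0.52},
  ],
)

```text
clock: 24.25
position: [0.5066, -0.2394, 0.0985]
ee_rot: [-3.138, -0.129, 0.004]
force: [-0.2, 0.7, 0.7]
width: 0.761
```

jog_arm(
  moves=[
    {"twist":[0,0,0],"xyz":[0,0,0],"grip":-0.52},
  ],
)

```text
clock: 24.38
position: [0.5082, -0.24, 0.1007]
ee_rot: [3.138, 0.128, 0.002]
force: [0.0, 0.7, 1.4]
width: 0.76
```

Run:
```python
from h import *
s=arm.observe();show(s);go([.5075,-.240,.042],down(4.7))
```

```text
t 24.38 p [ 0.5082 -0.24    0.1007] 
 [[ 0.997  0.082  0.001]
 [ 0.082 -0.997 -0.001]
 [ 0.001  0.001 -1.   ]] F [0.  0.7 1.4] w 0.76 q [ 0.53  0.47 -0.25  1.85  0.15  0.84 -1.28]
xyz [-0.013 -0.001  0.978] [ 0.005 -0.007 -0.002]
```

jog_arm(
  moves=[
    {"twist":[0,0,0],"xyz":[0,0,0.3],"grip":-0.52},
    {"twist":[0,0,0],"xyz":[0,0,0.6],"grip":-0.52},
    {"twist":[0,0,0],"xyz":[0,0,0.75],"grip":-0.52},
    {"twist":[0,0,0],"xyz":[0,0,0.75],"grip":-0.52},
  ],
)

```text
clock: 24.88
position: [0.5077, -0.2398, 0.055]
ee_rot: [3.139, 0.128, 0.0]
force: [-0.3, 0.6, -0.0]
width: 0.76
```

jog_arm(
  moves=[
    {"twist":[0,0,0],"xyz":[0,0,0.12],"grip":-0.52},
    {"twist":[0,0,0],"xyz":[0,0,0.22],"grip":-0.52},
    {"twist":[0,0,0],"xyz":[0,0,0.22],"grip":-0.52},
  ],
)

```text
clock: 25.25
position: [0.5072, -0.2397, 0.0411]
ee_rot: [-3.139, -0.128, 0.001]
force: [0.3, -0.6, 0.4]
width: 0.759
```

jog_arm(
  moves=[
    {"twist":[0,0,0],"xyz":[0,0,0],"grip":0.6},
    {"twist":[0,0,0],"xyz":[0,0,0],"grip":0.6},
    {"twist":[0,0,0],"xyz":[0,0,0],"grip":0.6},
    {"twist":[0,0,0],"xyz":[0,0,0],"grip":0.6},
  ],
  force=30,
)

```text
clock: 25.75
position: [0.5077, -0.2399, 0.0417]
ee_rot: [3.139, 0.128, 0.001]
force: [1.1, -0.5, 0.2]
width: 0.632
```

Block held (width 0.632, about 58 mm). Lifting it out and over to (0.485, -0.045).

jog_arm(
  moves=[
    {"twist":[0,0,0],"xyz":[0,0,0],"grip":0.6},
    {"twist":[0,0,0],"xyz":[0,0,-0.3],"grip":0.6},
    {"twist":[0,0,0],"xyz":[0,0,-0.8],"grip":0.6},
    {"twist":[0,0,0],"xyz":[0,0,-1.4],"grip":0.6},
    {"twist":[0,0,0],"xyz":[0,0,-1.6],"grip":0.6},
  ],
)

```text
clock: 26.38
position: [0.5085, -0.2399, 0.1394]
ee_rot: [3.138, 0.128, 0.004]
force: [0.4, -0.3, -0.4]
width: 0.637
```

Run:
```python
from h import *
s,im=snap('top','t12.png');show(s);go([.485,-.045,.12],down(3))
```

```text
t 26.38 p [ 0.5085 -0.2399  0.1394] 
 [[ 0.997  0.081  0.003]
 [ 0.081 -0.997 -0.001]
 [ 0.003  0.002 -1.   ]] F [ 0.4 -0.3 -0.4] w 0.637 q [ 0.53  0.42 -0.25  1.81  0.13  0.92 -1.27]
xyz [-0.129 -3.273  0.325] [ 0.01  -0.017  0.167]
```

jog_arm(
  moves=[
    {"twist":[0,0,0],"xyz":[0,-0.8,0],"grip":0.6},
    {"twist":[0,0,0],"xyz":[0,-1.6,0],"grip":0.6},
    {"twist":[0,0,0.17],"xyz":[-0.13,-2.4,0],"grip":0.6},
    {"twist":[0,0,0.17],"xyz":[-0.13,-3.0,0.2],"grip":0.6},
    {"twist":[0,0,0.17],"xyz":[-0.13,-3.27,0.3],"grip":0.6},
  ],
)

```text
clock: 27.05
position: [0.4824, -0.0424, 0.118]
ee_rot: [-3.14, -0.086, 0.004]
force: [-0.2, -0.8, -0.6]
width: 0.635
```

jog_arm(
  moves=[
    {"twist":[0,0,0],"xyz":[0,0,0],"grip":0.6},
    {"twist":[0,0,0],"xyz":[0,0,0],"grip":0.6},
  ],
)

```text
clock: 27.3
position: [0.4836, -0.0459, 0.1191]
ee_rot: [3.14, 0.08, -0.001]
force: [0.4, 0.6, -1.2]
width: 0.635
```

Run:
```python
from h import *
s=arm.observe();show(s);go([.485,-.045,-.002],down(3))
```

```text
t 27.3 p [ 0.4836 -0.0459  0.1191] 
 [[ 0.999  0.051 -0.001]
 [ 0.051 -0.999 -0.001]
 [-0.001  0.001 -1.   ]] F [ 0.4  0.6 -1.2] w 0.635 q [ 0.23  0.35 -0.31  2.    0.14  0.82 -1.68]
xyz [ 0.025 -0.014  2.018] [ 0.004  0.005 -0.008]
```

jog_arm(
  moves=[
    {"twist":[0,0,0],"xyz":[0.02,0,0.6],"grip":0.6},
    {"twist":[0,0,0],"xyz":[0.02,0,1.2],"grip":0.6},
    {"twist":[0,0,0],"xyz":[0.02,0,1.7],"grip":0.6},
    {"twist":[0,0,0],"xyz":[0.02,0,1.95],"grip":0.6},
    {"twist":[0,0,0],"xyz":[0.02,0,1.95],"grip":0.6},
  ],
)

```text
clock: 27.92
position: [0.4846, -0.0455, 0.002]
ee_rot: [3.14, 0.08, -0.002]
force: [0.2, -0.0, -1.4]
width: 0.63
```

jog_arm(
  moves=[
    {"twist":[0,0,0],"xyz":[0,0,0.05],"grip":0.6},
    {"twist":[0,0,0],"xyz":[0,0,0.07],"grip":0.6},
  ],
)

```text
clock: 28.18
position: [0.4857, -0.0449, -0.0009]
ee_rot: [3.14, 0.081, 0.003]
force: [-0.2, -0.7, -0.9]
width: 0.634
```

jog_arm(
  moves=[
    {"twist":[0,0,0],"xyz":[0,0,0.04],"grip":0.6},
    {"twist":[0,0,0],"xyz":[0,0,0.04],"grip":0.6},
  ],
)

```text
clock: 28.42
position: [0.4856, -0.0448, -0.0034]
ee_rot: [3.14, 0.081, 0.002]
force: [-0.5, -0.7, 6.7]
width: 0.634
```

jog_arm(
  moves=[
    {"twist":[0,0,0],"xyz":[0,0,0],"grip":-0.5},
    {"twist":[0,0,0],"xyz":[0,0,0],"grip":-0.7},
    {"twist":[0,0,0],"xyz":[0,0,0],"grip":-0.7},
    {"twist":[0,0,0],"xyz":[0,0,0],"grip":-0.7},
    {"twist":[0,0,0],"xyz":[0,0,-0.4],"grip":-0.7},
  ],
)

```text
clock: 29.05
position: [0.4837, -0.0447, 0.019]
ee_rot: [3.14, 0.082, -0.005]
force: [-0.2, -1.3, 1.2]
width: 0.848
```

jog_arm(
  moves=[
    {"twist":[0,0,0],"xyz":[0,0,-0.5],"grip":-0.7},
    {"twist":[0,0,0],"xyz":[0,0,-1.5],"grip":-0.7},
    {"twist":[0,0,0],"xyz":[0,0,-2.5],"grip":-0.7},
    {"twist":[0,0,0],"xyz":[-1,0,-3],"grip":-0.7},
    {"twist":[0,0,0],"xyz":[-1.5,0,-3],"grip":-0.7},
  ],
)

```text
clock: 29.68
position: [0.3944, -0.0494, 0.2017]
ee_rot: [3.139, 0.081, 0.005]
force: [-0.1, -0.7, -0.1]
width: 0.849
```

Run:
```python
from h import *
s,a=snap('top','t13.png');_,b=snap('side','s13.png');show(s)
cv2.imwrite('pics/fin.png',np.vstack([cv2.resize(a[130:300,170:470],(600,340)),cv2.resize(b[100:360,140:440],(300,260))[:, :].repeat(2,1)[:, :600]]))
```

```text
t 29.68 p [ 0.3944 -0.0494  0.2017] 
 [[ 0.999  0.052  0.003]
 [ 0.052 -0.999 -0.001]
 [ 0.003  0.001 -1.   ]] F [-0.1 -0.7 -0.1] w 0.849 q [ 0.32  0.1  -0.36  2.08  0.04  0.97 -1.58]
```

View pics/fin.png

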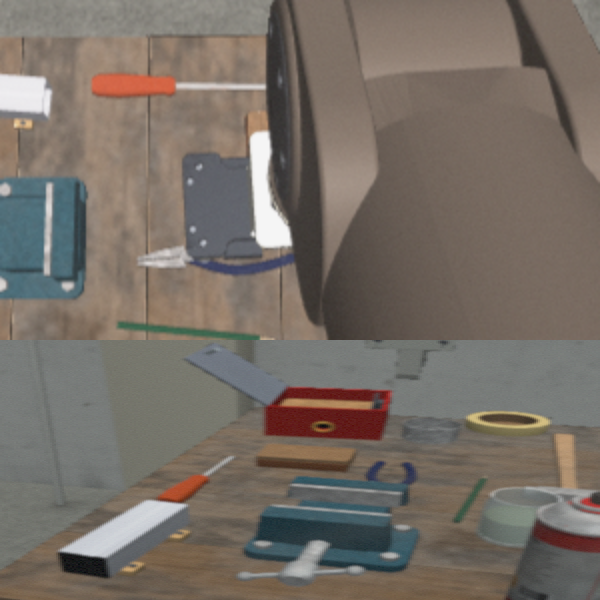

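Final view: lid fully open; block flat at about (305,457) in the side half, clear of the case; driver on the bench; pliers and tin look in place. I'll check the pliers and tin numerically, then hand in.

Run:
```python
from h import *
a=cv2.imread('pics/s0.png').astype(int);b=cv2.imread('pics/s13.png').astype(int)
for n,(x0,x1,y0,y1) in dict(tin=(343,371,178,203),pliers=(322,350,220,245)).items(): print(n,np.abs(a-b)[y0:y1,x0:x1].mean())
print(arm.sign_off())
```

```text
tin 1.8204761904761906
pliers 1.957142857142857
the job is handed in; nothing more can be done
None
```

The job is done and handed in at about 30 s of the 67 s allowed. The hand-in reports no verdict.

**What I did:**
- Drew the screwdriver out of the tube by its shank, laid it on the bench and let go.
- Took it again by its handle and pushed the blade about 75 mm into the hole. The force at the wrist rose from about 4.7 N to 7.3 N and the lid sprang open.
- Laid the screwdriver back on the bench.
- Lifted the sanding block out and laid it down at about (0.485, -0.045).

**Last checks:**
- The final top and side pictures show the lid fully open, the block flat and clear of the case, and the screwdriver on the bench.
- The tin and the visible part of the pliers look unchanged from the start; the image difference there is about 2 grey levels, which is noise.
- The gripper was open and clear of everything at hand-in.

**What failed or disagreed:**
- My first three grips on the shank closed on nothing, and after the first I made the draw without the screwdriver. The fingertips really end about 10 mm behind the reported tool point, not 11 mm ahead as `arm.tips_ahead` says. I gripped deeper, watching the force, and it held.
- The wrist and top cameras differed by about 3 mm on the case's position. That was within what the grips and the fit allowed.

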